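# Release one sample can from the gravity can rack with its gate lever

### The job

Let one sample can out of the can rack: push its locking bolt back clear of the lever with a fingertip, press the red pad of the long lever right down so that the heavy yellow gate lifts and the first can rolls out to the end stop, then ease the lever back up so that the gate closes gently without dropping. Then push the bolt fully home under the lever again; the other two cans stay behind the gate. Work only the bolt and the lever: do not touch the cans or the gate, and leave everything else on the bench where it is.

Things in the scene. Friction and masses are not known exactly. Their poses are not given: they have to be found in the camera images.
- can_rack: Stainless gravity can rack, fixed; base 475 mm along its y and 166 mm wide, with a side foot to -x; up to 220 mm tall. Origin on the bench under the middle of the track. +y points up the sloping track, -y down to the end stop (y = -247 mm), -x to the robot's side, where lever and bolt are. All x, y below are in this frame, in mm.
- bolt (a joint): Sliding locking bolt, Ø12 mm steel, in m. 0 = fully home (its tip lies under the lever, which then moves only about 0.04 rad); grows as it slides towards -x, away from the lever; stops at 0.034; clear of the lever from 0.024. Sliding it takes about 2 N and it stays where it is left.
- bolt_knob (a point): Top centre of the black upright bolt knob: Ø20 mm, 24 mm tall, 182 mm above the bench; at x = -177, y = 57 with the bolt home, moving with it. Behind it (+x) is a free gap of 48 mm to the side of the lever bar (whose top is 163 mm high there); the guide block in this gap is 153 mm high. In front of it (-x) is free space.
- gate_lever (a joint): The long lever, rad: steel bar 18 mm wide, 10 mm thick, along y at x = -110, on a pin at y = -25, 125 mm above the bench. 0 = at rest, long (+y) end 0.38 rad above level; grows as that end is pressed down, to its stop at 0.60 (0.22 rad below level). Its short end lifts the gate and its cross finger holds the next can back. Takes up to 9 N on the pad, less near the stop; the gate's weight returns it when let go.
- lever_pad (a point): Middle of the upper face of the red press pad (38 mm wide along x, 56 mm along y) at the long end of the lever, 215 mm from the lever pin. At rest at x = -110, y = 171, 214 mm above the bench; pressed right down it is at y = 187, 88 mm above the bench. Moves with the lever.
- gate (a joint): The yellow gate: a heavy (2.5 kg) steel hood hinged at its lower end, rad. 0 = shut (its lip stands in front of the first can); grows as the lever lifts it; about 0.59 with the lever right down. The can gets out from about 0.5.
- gate_lip (a point): Middle of the gate's lower lip edge, on the outflow side of the first can; 82 mm above the bench and y = -52 with the gate shut.
- can_1_center (a point): Centre of the first (lowest) can: closed food can, Ø73 mm, 100 mm long, green label, lying across the track (axis along the rack's x), 0.3 kg. At the start it leans on the gate lip, at y = -14.
- can_2_center (a point): Centre of the second can, equal to the first, behind it; at y = 58 at the start, and rolls on to the gate (y = -14) when the gate has closed again.
- can_3_center (a point): Centre of the third can, behind the second; at y = 131 at the start.
- pickup (a point): Where the centre of a can lies that rests against the end stop: y = -205, 72 mm above the bench.
- tape_1: Bystander: roll of tape lying flat, Ø100 mm, 25 mm high. Origin under its middle.
- calculator: Bystander: grey pocket calculator, 118x68x15 mm. Origin under its middle.
- bottle_1: Bystander: upright spray bottle, 56x119x264 mm. Origin under its middle.
- thermometer: Bystander: white food thermometer, 46x152x18 mm. Origin under its middle.
- pot_white: Bystander: sample pot with a white lid and beige content, Ø50 mm, 66 mm tall. Origin under its middle.
- pot_red: Bystander: sample pot with a white lid and reddish content, Ø50 mm, 66 mm tall. Origin under its middle.

How it is judged:
By the outcome, as a careful person would: the job done as asked, in the order asked, and still so for the second after the job is handed in, with the robot touching nothing.
It also fails if it takes over 58 s, if anything falls off the work surface, if the arm or the gripper's body presses on something with over 40 N, if the wrist force passes 120 N, or if a joint passes its speed limit or range.

### The arm

A 6-joint arm with a two-finger parallel gripper is mounted at the origin on a cart in front of the work surface, level with it; the furniture and walls round the work are solid. World frame = base frame: x ahead of the robot, y to its left, z up, the work surface at z = 0. Lengths are in m, angles in rad, forces in N, time in s.
With the tool pointing down it reaches from about 0.25 to 0.85 m from the base axis. Payload 12.5 kg.
Tool frame: the origin (TCP) lies between the finger pads; the fingertips stand bot.tip_extent ahead of it and the grasp point (between the pads) lies 2 mm behind it (bot.tip_extent is the distance from the TCP to the fingertips, in m); z points along the fingers, y is the line along which they close (so a half turn about z gives the same grasp; the last joint's range is limited). The gripper opens to 93 mm and grips with 3 to 60 N. Pads are 15 mm wide; open, the fingers measure 128 mm over their backs; the gripper's body (75 mm by 188 mm) begins 65 mm behind the grasp point.
Start: joints at [-1.328, 0.351, 1.652, -0, 1.139, -0.085], TCP at [0.177, -0.521, 0.236] pointing down, gripper open.
Joint ranges: [-2.75, 2.75], [-0.79, 2.1], [0.01, 2.65], [-1.57, 4.71], [0.07, 3.14], [-2.87, 2.87]. Speed limits (rad/s): [2.22, 2.22, 2.79, 3.14, 3.14, 3.14].

### API

Orientations are given as a unit quaternion [x, y, z, w].
In Python, from plant import bot gives the robot as it stands.
- The arm moves only by the tool send_rows, never from a script. Its argument "steps" is a list of rows, each a list of 7 numbers: the shift along the world's x, y, z in mm, then the turn, a rotation vector about the world's x, y, z in rad, then the opening, from 0 (shut) to 1 (fully open). A call has 1 to 20 rows; each row is the pose to reach, as a shift and turn from the pose commanded when the call began; what a row does not reach only later rows make up. A row lasts 1/8 s, in which the tool goes at most 62.5 mm and 10.7 degrees, less where a joint would pass 70% of its speed; a pose out of reach is approached as far as the arm can. A call with a gripper value outside its range is refused whole. The fingers move at their own pace and stop on an object; "force" is the grip in N (left out, the last holds). Time passes only in rows, so rows that repeat a pose let the fingers close. It gives the time, the measured TCP pose, the force, the opening and the grip force at its end, in the units of the state.
- bot.get_obs(): the state, without advancing time (a new reading comes with each control period).
- bot.capture(name): name is "side" or "top" or "wrist"; returns the picture (480x640x3 uint8, red, green, blue); there is no depth.
- bot.camera_model(name): a dict with "K" (3x3 intrinsics, pixels), "distortion" ([k1, k2, p1, p2, k3] as OpenCV has them; the pictures are not rectified), "R" (3x3) and "t" (3): a world point X has camera coordinates R X + t; the wrist camera has in their place "tool_from_camera" (4x4, takes a point from camera to tool coordinates, whose origin is the TCP and whose axes are the flange's). Camera axes: x right, y down, z forward; pixel columns grow to the right and rows downward; lengths in m; the calibration is good to about 2 mm. A picture is of the moment at which its call begins: read the wrist's pose just before it. camera_model takes no time and is no camera call.
- bot.job_done(): hands the job in; it is judged then, once.
Trained networks look in the newest picture that a camera, given by its name, has taken for a name from the list of things; names that differ only in an ending like _2 or _b are one class to them, and where a whole thing is asked for, a point or a joint stands for the part that bears it (a point fixed in the world has none). Each returns a list of dicts, best first, with "conf" (0 to 1); they miss things now and then, are a little off and sometimes report something else, mostly with a low value. They report only what shows in the picture. A call takes as long as a camera call.
- bot.outline_of(camera, name): "pixels" (480x640 bool, what is visible of it).
- bot.spot_point(camera, name): "centre" ([x, y, z] in m, in world coordinates, good to about 4 mm: a listed point, or the origin of a listed thing).
The state is a dict: "clock": time; "qpos": joint angles; "joint_velocities": joint speeds; "joint_efforts": joint torques, N m; "position": TCP position; "tcp_rot": TCP orientation; "ft_force": force on the tool from outside, world axes, zero at the start; "torque": the same for the moment, N m; "finger_gap": finger opening in m; "grip_force": force on a finger pad.
Only numpy, scipy, OpenCV 4.12 (cv2) and the standard library are available. Lean on these libraries where they do the work, as an engineer would, in place of code of your own. Each camera call takes 0.05 s, during which the arm holds its last target. There are 200 camera calls.

## Working session

There is one attempt and no reset: what is moved stays moved. The work goes in short steps, Python scripts to look and compute and a tool call to move; the robot and the scene stay as the last step left them, time stands still between calls to the robot, and variables do not carry over. Pictures are saved under pics/ and viewed, at most 10 in all, crops included, and the job is handed in when it is done.

Besides the shell and the picture viewer there is one more tool, called in YAML: its name, and indented under it one key for each argument. send_rows: Moves the arm, as the interface text tells. Its arguments: {"type":"object","properties":{"steps":{"type":"array","items":{"type":"array","items":{"type":"number"}}},"force":{"type":"number"}},"required":["steps"]}

```bash
mkdir -p pics
cat > look.py <<'E'
import sys,cv2,numpy as np
from plant import bot
def snap(cam,fn):
    im=bot.capture(cam); cv2.imwrite('pics/'+fn,im[:,:,::-1]); return im
def spots(cam,names):
    for n in names:
        r=bot.spot_point(cam,n)
        print(cam,n,[(np.round(d['centre'],4).tolist(),round(d['conf'],2)) for d in r[:3]])
E
python3 - <<'E'
from look import *
o=bot.get_obs();print(o['clock'],o['position'],o['tcp_rot'],o['ft_force'],bot.tip_extent)
for c in('top','side'):
    snap(c,c+'1.png'); spots(c,['can_rack','bolt_knob','lever_pad','gate_lip','can_1_center','pickup'])
print(bot.get_obs()['clock'])
E
```

```text
0.0 [ 0.17704203 -0.52039717  0.23509673] [ 9.86599054e-01  1.63162416e-01 -3.54071381e-05 -5.75322622e-04] [ 0.88087615 -0.05337082 -0.15148347] 0.017
top can_rack [([0.645, 0.1484, -0.0043], 0.85), ([0.4714, 0.2242, 0.1786], 0.35)]
top bolt_knob [([0.4727, 0.2278, 0.1794], 0.69)]
top lever_pad [([0.5525, 0.336, 0.2161], 0.71)]
top gate_lip []
top can_1_center [([0.643, 0.1415, 0.1005], 0.62)]
top pickup [([0.6272, -0.0482, 0.0725], 0.81)]
side can_rack [([0.6441, 0.152, -0.003], 0.67)]
side bolt_knob [([0.474, 0.2275, 0.1823], 0.84), ([0.6303, -0.0498, 0.0681], 0.17)]
side lever_pad [([0.5568, 0.3363, 0.2134], 0.96)]
side gate_lip [([0.6414, 0.0982, 0.0867], 0.7)]
side can_1_center [([0.6428, 0.1395, 0.0953], 0.76), ([0.5057, -0.2405, 0.0014], 0.61)]
side pickup [([0.6274, -0.0518, 0.0693], 0.55)]
0.7
```

View pics/top1.png

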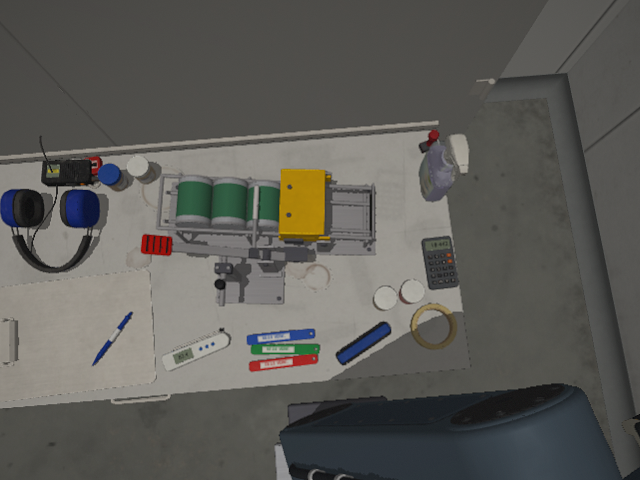

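View pics/side1.png

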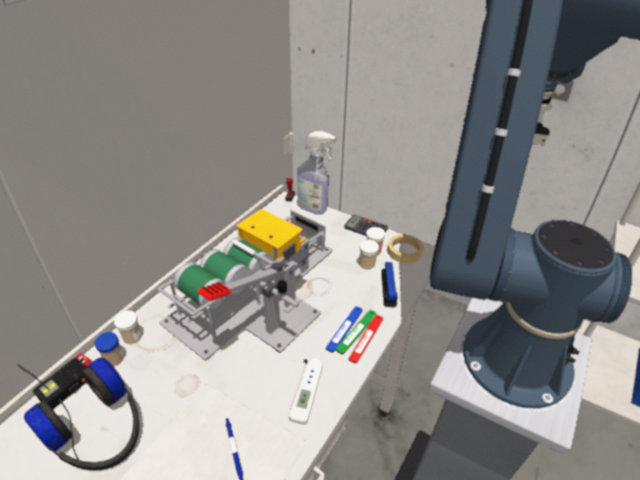

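Run:
```python
import numpy as np
from scipy.optimize import least_squares
L=[(0,0),(-177,57),(-110,171),(0,-14),(0,-205),(0,-52)]
W=[[(.645,.1484),(.6441,.152)],[(.4727,.2278),(.474,.2275)],[(.5525,.336),(.5568,.3363)],[(.643,.1415),(.6428,.1395)],[(.6272,-.0482),(.6274,-.0518)],[(.6414,.0982)]]
def T(p,l):
    c,s=np.cos(p[2]),np.sin(p[2]);return np.array([p[0]+c*l[0]-s*l[1],p[1]+s*l[0]+c*l[1]])
def f(p):return np.concatenate([T(p,np.array(l)/1e3)-w for l,ws in zip(L,W) for w in ws])
r=least_squares(f,[.645,.15,0]);p=r.x;print(p,np.round(r.fun*1e3,1))
for l in [(-177,57),(-110,171),(-110,187),(-119,57)]:print(l,T(p,np.array(l)/1e3))
```

```text
[ 0.64558624  0.15311533 -0.09905512] [ 0.6  4.7  1.5  1.1  2.4 -0.5  1.1 -0.2  0.5 -1.8 -3.8 -2.1  1.2 -2.3
  1.4 -0.3 -1.9 -2.7 -2.1  0.9 -1.   3.2]
(-177, 57) [0.4750908  0.22734002]
(-110, 171) [0.55303619 0.33415535]
(-110, 187) [0.55461849 0.35007692]
(-119, 57) [0.53280649 0.22160421]
```

The scene matches the description. In the top view the knob is at about (220,284), the red pad at (157,245) and the gate at (303,205). In the side view the knob is at (282,287) and the pad at (215,291). The rack yaw is about -0.099 rad. I'm moving the closed gripper to hover above the gap behind the knob.

send_rows:
  steps:
    - [10, 20, 64, 0, 0, 0, 0]
    - [30, 70, 64, 0, 0, -0.03, 0]
    - [55, 125, 64, 0, 0, -0.06, 0]
    - [80, 180, 64, 0, 0, -0.1, 0]
    - [105, 235, 64, 0, 0, -0.13, 0]
    - [130, 290, 64, 0, 0, -0.16, 0]
    - [155, 345, 64, 0, 0, -0.2, 0]
    - [180, 400, 64, 0, 0, -0.23, 0]
    - [205, 455, 64, 0, 0, -0.26, 0]
    - [230, 510, 64, 0, 0, -0.3, 0]
    - [255, 565, 64, 0, 0, -0.33, 0]
    - [280, 620, 64, 0, 0, -0.37, 0]
    - [300, 670, 64, 0, 0, -0.4, 0]
    - [318, 715, 64, 0, 0, -0.427, 0]
    - [332, 745, 64, 0, 0, -0.427, 0]
    - [332, 745, 64, 0, 0, -0.427, 0]
    - [332, 745, 64, 0, 0, -0.427, 0]

```text
clock: 2.82
position: [0.5088, 0.2238, 0.2995]
tcp_rot: [0.999, -0.05, -0.0, 0.0]
ft_force: [-0.2, -0.4, 0.5]
finger_gap: 0.0002
grip_force: 0.0
```

Run:
```python
from look import *
from scipy.spatial.transform import Rotation as R
o=bot.get_obs();print(o['clock'],o['position'],R.from_quat(o['tcp_rot']).as_matrix().round(3),o['ft_force'],o['finger_gap'])
snap('wrist','w1.png'); spots('wrist',['bolt_knob','lever_pad','can_rack'])
M=bot.camera_model('wrist')['tool_from_camera'];print(np.round(M,3))
```

```text
2.825 [0.50880461 0.22381202 0.29950614] [[ 0.995 -0.099 -0.   ]
 [-0.099 -0.995 -0.   ]
 [-0.     0.    -1.   ]] [-0.21349902 -0.40262506  0.53846898] 0.0001683843736881741
wrist bolt_knob [([0.4758, 0.2256, 0.1792], 0.93)]
wrist lever_pad [([0.5537, 0.3337, 0.2102], 0.63)]
wrist can_rack []
[[-0.001 -0.965 -0.262  0.072]
 [ 1.    -0.001  0.     0.   ]
 [-0.    -0.262  0.965 -0.148]
 [ 0.     0.     0.     1.   ]]
```

View pics/w1.png

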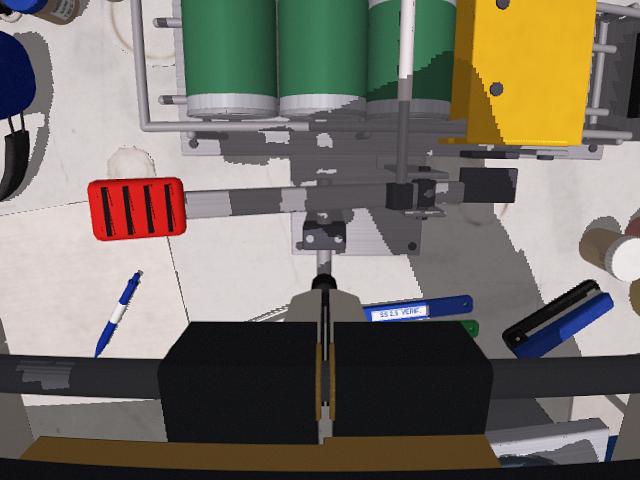

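The wrist view shows the knob at about (323,285) just ahead of the closed fingers, with the guide block behind it at (323,236). The networks agree with the fit. I'm lowering into the gap and pushing the bolt back.

send_rows:
  steps:
    - [0, 0, -40, 0, 0, 0, 0]
    - [0, 0, -80, 0, 0, 0, 0]
    - [0, 0, -105, 0, 0, 0, 0]
    - [0, 0, -117, 0, 0, 0, 0]
    - [0, 0, -117, 0, 0, 0, 0]
    - [-8, 1, -117, 0, 0, 0, 0]
    - [-14, 1.4, -117, 0, 0, 0, 0]
    - [-18, 1.8, -117, 0, 0, 0, 0]
    - [-22, 2.2, -117, 0, 0, 0, 0]
    - [-26, 2.6, -117, 0, 0, 0, 0]
    - [-30, 3, -117, 0, 0, 0, 0]
    - [-34, 3.4, -117, 0, 0, 0, 0]
    - [-38, 3.8, -117, 0, 0, 0, 0]
    - [-42, 4.2, -117, 0, 0, 0, 0]
    - [-45, 4.5, -117, 0, 0, 0, 0]
    - [-47, 4.7, -117, 0, 0, 0, 0]
    - [-47, 4.7, -117, 0, 0, 0, 0]

```text
clock: 5.15
position: [0.4618, 0.2289, 0.1825]
tcp_rot: [0.999, -0.05, -0.0, 0.0]
ft_force: [0.7, 1.4, 0.5]
finger_gap: 0.0007
grip_force: 0.5
```

The bolt was pushed to about 0.030. Next I back off, lift and go above the pad, with a slight tilt that keeps the gripper body away from the rack.

send_rows:
  steps:
    - [4, -0.4, 0, 0, 0, 0, 0]
    - [4, -0.4, 30, 0, 0, 0, 0]
    - [4, -0.4, 75, 0, 0, 0, 0]
    - [4, -0.4, 117, 0, 0, 0, 0]
    - [24, 25, 117, -0.005, -0.05, 0, 0]
    - [50, 55, 117, -0.01, -0.1, 0, 0]
    - [80, 88, 112, -0.015, -0.15, 0, 0]
    - [94, 105, 90, -0.02, -0.199, 0, 0]
    - [94, 105, 80, -0.02, -0.199, 0, 0]
    - [94, 105, 80, -0.02, -0.199, 0, 0]

```text
clock: 6.4
position: [0.5555, 0.3332, 0.2619]
tcp_rot: [0.994, -0.049, 0.098, 0.006]
ft_force: [-0.7, 0.3, 0.8]
finger_gap: 0.0002
grip_force: 0.0
```

Run:
```python
from look import *
o=bot.get_obs();print(o['clock'],o['position'],o['tcp_rot'],o['ft_force'])
a=snap('side','s2.png');spots('side',['bolt_knob','lever_pad'])
b=snap('wrist','w2.png');spots('wrist',['bolt_knob','lever_pad'])
cv2.imwrite('pics/c2.png',np.hstack([cv2.resize(a[190:390,120:360],(480,400)),cv2.resize(b,(320,400))])[:,:,::-1])
```

```text
6.4 [0.55548077 0.33315938 0.26188237] [ 0.99391071 -0.0493971   0.09833013  0.00571066] [-0.69031113  0.25770844  0.797095  ]
side bolt_knob [([0.4438, 0.2318, 0.1841], 0.94), ([0.3612, 0.3132, -0.0002], 0.58)]
side lever_pad []
wrist bolt_knob [([0.4425, 0.2278, 0.1788], 0.97)]
wrist lever_pad [([0.5546, 0.3328, 0.2092], 0.72)]
```

View pics/c2.png

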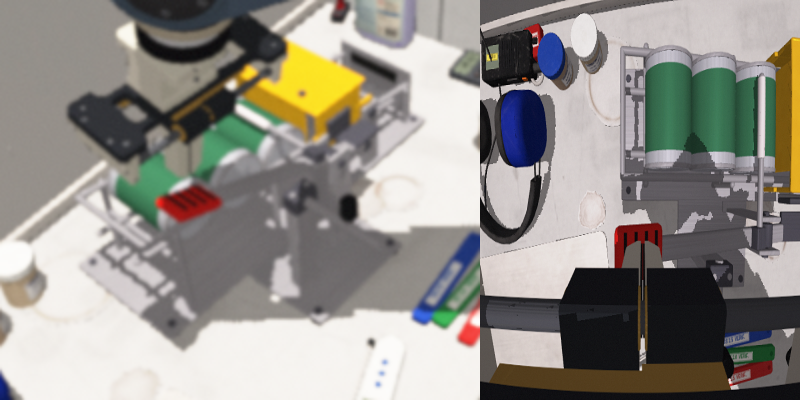

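The side crop shows the black knob pulled away from the lever (about 32 mm of travel). The wrist view shows the fingertips above the red pad. I'm pressing the lever.

send_rows:
  steps:
    - [0, 0, -12, 0, 0, 0, 0]
    - [0, 0, -22, 0, 0, 0, 0]
    - [0.2, 2, -30, 0, 0, 0, 0]
    - [0.5, 5, -40, 0, 0, 0, 0]
    - [0.8, 8, -50, 0, 0, 0, 0]
    - [1.1, 11, -60, 0, 0, 0, 0]
    - [1.4, 14, -70, 0, 0, 0, 0]
    - [1.6, 16, -80, 0, 0, 0, 0]
    - [1.7, 17, -90, 0, 0, 0, 0]
    - [1.8, 18, -100, 0, 0, 0, 0]
    - [1.9, 19, -110, 0, 0, 0, 0]
    - [1.9, 19, -120, 0, 0, 0, 0]
    - [1.8, 18, -130, 0, 0, 0, 0]
    - [1.7, 17, -138, 0, 0, 0, 0]
    - [1.6, 16, -145, 0, 0, 0, 0]
    - [1.6, 16, -149, 0, 0, 0, 0]
    - [1.6, 16, -152, 0, 0, 0, 0]
    - [1.6, 16, -152, 0, 0, 0, 0]
    - [1.6, 16, -152, 0, 0, 0, 0]

```text
clock: 9.07
position: [0.558, 0.3504, 0.1108]
tcp_rot: [0.994, -0.049, 0.1, 0.005]
ft_force: [1.2, 2.0, 3.2]
finger_gap: 0.0007
grip_force: 1.8
```

Run:
```python
from look import *
o=bot.get_obs();print(o['clock'],o['position'],o['ft_force'])
a=snap('side','s3.png');b=snap('top','t3.png');spots('top',['can_1_center','lever_pad'])
cv2.imwrite('pics/c3.png',np.hstack([cv2.resize(a[170:370,140:380],(480,400)),cv2.resize(b[150:300,140:390],(320,400))])[:,:,::-1])
```

```text
9.075 [0.55797743 0.35038356 0.11079559] [1.19637691 1.97819404 3.22400086]
top can_1_center [([0.6252, -0.0471, 0.0709], 0.67)]
top lever_pad [([0.5548, 0.3522, 0.093], 0.9)]
```

View pics/c3.png

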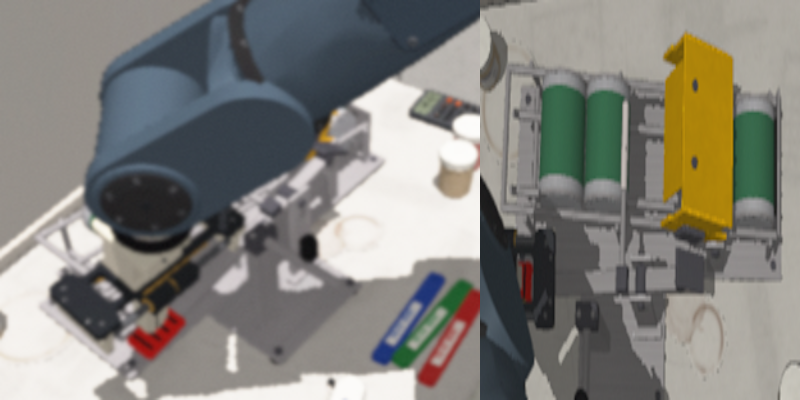

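The first can is already at the end stop (top crop (755,160)) and the other two are held by the cross finger. I'm pressing the last few millimetres to make sure the lever reaches its stop.

send_rows:
  steps:
    - [0, 0, -2, 0, 0, 0, 0]
    - [0, 0, -4, 0, 0, 0, 0]
    - [0, 0, -5, 0, 0, 0, 0]
    - [0, 0, -5, 0, 0, 0, 0]

```text
clock: 9.78
position: [0.5581, 0.3499, 0.1065]
tcp_rot: [0.994, -0.049, 0.1, 0.005]
ft_force: [-0.1, -0.3, 11.9]
finger_gap: 0.0004
grip_force: 5.7
```

send_rows:
  steps:
    - [0, 0, 3, 0, 0, 0, 0]
    - [0, 0.5, 7, 0, 0, 0, 0]
    - [0.1, 1, 11, 0, 0, 0, 0]
    - [0.1, 1.3, 15, 0, 0, 0, 0]
    - [0.2, 1.7, 20, 0, 0, 0, 0]
    - [0.2, 2, 25, 0, 0, 0, 0]
    - [0.2, 2.4, 30, 0, 0, 0, 0]
    - [0.3, 2.8, 35, 0, 0, 0, 0]
    - [0.3, 3, 40, 0, 0, 0, 0]
    - [0.3, 3, 45, 0, 0, 0, 0]
    - [0.3, 2.6, 50, 0, 0, 0, 0]
    - [0.2, 2.2, 55, 0, 0, 0, 0]
    - [0.2, 1.8, 60, 0, 0, 0, 0]
    - [0.1, 1.3, 65, 0, 0, 0, 0]
    - [0, 0.7, 70, 0, 0, 0, 0]
    - [0, 0.2, 75, 0, 0, 0, 0]
    - [-0.1, -0.8, 79, 0, 0, 0, 0]
    - [-0.2, -1.8, 83, 0, 0, 0, 0]
    - [-0.3, -2.8, 87, 0, 0, 0, 0]
    - [-0.4, -4, 91, 0, 0, 0, 0]

```text
clock: 12.28
position: [0.5573, 0.3458, 0.1972]
tcp_rot: [0.994, -0.049, 0.1, 0.005]
ft_force: [-1.5, -2.3, 6.6]
finger_gap: 0.0009
grip_force: 3.6
```

send_rows:
  steps:
    - [-0.1, -0.8, 3, 0, 0, 0, 0]
    - [-0.2, -1.6, 6, 0, 0, 0, 0]
    - [-0.3, -2.5, 9, 0, 0, 0, 0]
    - [-0.3, -3.4, 12, 0, 0, 0, 0]
    - [-0.4, -4.3, 15, 0, 0, 0, 0]
    - [-0.5, -5.2, 18, 0, 0, 0, 0]
    - [-0.6, -6.2, 21, 0, 0, 0, 0]
    - [-0.7, -7.2, 24, 0, 0, 0, 0]
    - [-0.8, -8.2, 27, 0, 0, 0, 0]
    - [-0.9, -9, 30, 0, 0, 0, 0]
    - [-1, -10, 32, 0, 0, 0, 0]
    - [-1, -10.5, 34, 0, 0, 0, 0]
    - [-1.1, -11, 36, 0, 0, 0, 0]
    - [-1.1, -11.5, 38, 0, 0, 0, 0]
    - [-1.2, -12, 40, 0, 0, 0, 0]
    - [-1.2, -12, 42, 0, 0, 0, 0]
    - [-1.2, -12, 44, 0, 0, 0, 0]
    - [-1.2, -12, 46, 0, 0, 0, 0]

```text
clock: 14.52
position: [0.5561, 0.3341, 0.2427]
tcp_rot: [0.994, -0.049, 0.1, 0.005]
ft_force: [0.6, -0.9, -0.2]
finger_gap: 0.0001
grip_force: 0.0
```

The pad contact was released gently and the gate should be shut. I'm moving to the outer side of the knob and looking on the way.

send_rows:
  steps:
    - [0, 0, 25, 0, 0, 0, 0]
    - [0, 0, 57, 0, 0, 0, 0]
    - [-30, -20, 57, 0.005, 0.05, 0, 0]
    - [-75, -52, 57, 0.01, 0.1, 0, 0]
    - [-115, -80, 57, 0.015, 0.15, 0, 0]
    - [-143, -100, 57, 0.02, 0.199, 0, 0]
    - [-143, -100, 57, 0.02, 0.199, 0, 0]

```text
clock: 15.4
position: [0.4125, 0.2333, 0.3002]
tcp_rot: [0.999, -0.05, 0.0, -0.0]
ft_force: [0.1, 0.9, 0.6]
finger_gap: 0.0005
grip_force: 0.0
```

Run:
```python
from look import *
o=bot.get_obs();print(o['clock'],o['position'],o['tcp_rot'])
a=snap('side','s4.png');b=snap('top','t4.png');spots('top',['can_1_center']);spots('side',['bolt_knob','lever_pad','gate_lip','can_1_center'])
cv2.imwrite('pics/c4.png',np.hstack([cv2.resize(a[170:370,140:380],(400,400)),cv2.resize(b[150:310,140:390],(400,400))])[:,:,::-1])
```

```text
15.4 [0.41249495 0.23328431 0.30020269] [ 9.98749781e-01 -4.99877244e-02  2.58931616e-04 -1.86096550e-04]
top can_1_center [([0.625, -0.0501, 0.0729], 0.86), ([0.6446, 0.1353, 0.0998], 0.44)]
side bolt_knob [([0.4452, 0.2276, 0.1794], 0.88)]
side lever_pad [([0.6446, 0.1531, -0.0059], 0.75)]
side gate_lip [([0.6436, 0.099, 0.0864], 0.58)]
side can_1_center []
```

View pics/c4.png

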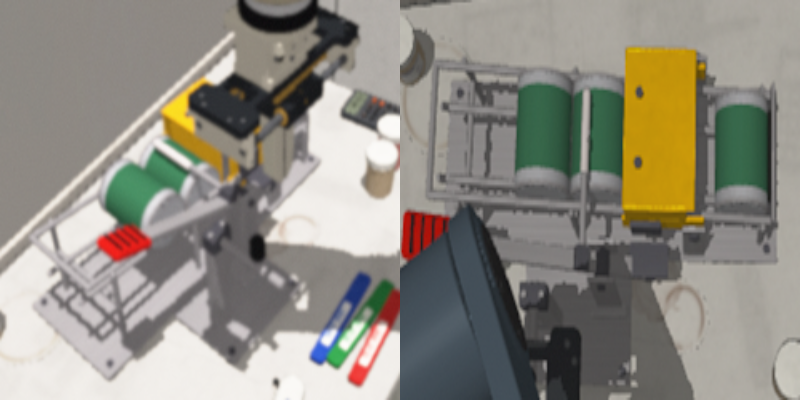

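The gate is down, can 1 is at the stop (top crop (742,150)), and cans 2 and 3 have rolled on to the gate. I'm going down and pushing the bolt home.

send_rows:
  steps:
    - [0, 0, -50, 0, 0, 0, 0]
    - [0, 0, -95, 0, 0, 0, 0]
    - [0, 0, -117.5, 0, 0, 0, 0]
    - [0, 0, -117.5, 0, 0, 0, 0]
    - [6, -0.6, -117.5, 0, 0, 0, 0]
    - [11, -1.1, -117.5, 0, 0, 0, 0]
    - [15, -1.5, -117.5, 0, 0, 0, 0]
    - [19, -1.9, -117.5, 0, 0, 0, 0]
    - [23, -2.3, -117.5, 0, 0, 0, 0]
    - [27, -2.7, -117.5, 0, 0, 0, 0]
    - [31, -3.1, -117.5, 0, 0, 0, 0]
    - [35, -3.5, -117.5, 0, 0, 0, 0]
    - [39, -3.9, -117.5, 0, 0, 0, 0]
    - [42, -4.2, -117.5, 0, 0, 0, 0]
    - [44, -4.4, -117.5, 0, 0, 0, 0]
    - [44, -4.4, -117.5, 0, 0, 0, 0]

```text
clock: 17.75
position: [0.457, 0.2296, 0.1821]
tcp_rot: [0.999, -0.05, -0.0, 0.0]
ft_force: [-2.8, 0.0, 1.2]
finger_gap: 0.0006
grip_force: 1.4
```

send_rows:
  steps:
    - [1, -0.1, 0, 0, 0, 0, 0]
    - [2, -0.2, 0, 0, 0, 0, 0]
    - [2, -0.2, 0, 0, 0, 0, 0]

```text
clock: 18.12
position: [0.4573, 0.2295, 0.182]
tcp_rot: [0.999, -0.05, -0.002, 0.0]
ft_force: [-12.9, 2.1, 9.0]
finger_gap: 0.0007
grip_force: 6.5
```

The bolt hit its home stop (13 N, no further travel). I'm backing off and retreating.

send_rows:
  steps:
    - [-3, 0.3, 0, 0, 0, 0, 0]
    - [-15, 1.5, 0, 0, 0, 0, 0]
    - [-20, 2, 40, 0, 0, 0, 0]
    - [-25, 0, 90, 0, 0, 0, 0]
    - [-50, -40, 120, 0, 0, 0, 0]
    - [-70, -85, 120, 0, 0, 0, 0]
    - [-85, -135, 120, 0, 0, 0, 0]
    - [-90, -185, 120, 0, 0, 0, 0]
    - [-90, -235, 120, 0, 0, 0, 0]
    - [-90, -235, 120, 0, 0, 0, 0]
    - [-90, -235, 120, 0, 0, 0, 0]

```text
clock: 19.5
position: [0.3689, -0.0052, 0.3021]
tcp_rot: [0.999, -0.05, 0.0, -0.0]
ft_force: [-0.0, 0.1, 0.3]
finger_gap: 0.0005
grip_force: 0.0
```

Run:
```python
from look import *
a=snap('side','s5.png');b=snap('top','t5.png')
for c in('side','top'):spots(c,['bolt_knob','lever_pad','gate_lip','can_1_center'])
cv2.imwrite('pics/c5.png',np.hstack([cv2.resize(a[170:370,140:380],(400,400)),cv2.resize(b[150:310,140:390],(400,400))])[:,:,::-1])
```

```text
side bolt_knob [([0.4744, 0.226, 0.186], 0.76)]
side lever_pad [([0.555, 0.3355, 0.2108], 0.64), ([0.6281, -0.0463, 0.0682], 0.18)]
side gate_lip [([0.6432, 0.0982, 0.0833], 0.7)]
side can_1_center [([0.6208, -0.0502, 0.0681], 0.94)]
top bolt_knob [([0.4723, 0.2234, 0.1779], 0.83)]
top lever_pad [([0.551, 0.3367, 0.2161], 0.64)]
top gate_lip [([0.5541, 0.3366, 0.2143], 0.32)]
top can_1_center [([0.367, -0.2082, -0.0013], 0.64), ([0.622, -0.0487, 0.0756], 0.59)]
```

View pics/c5.png

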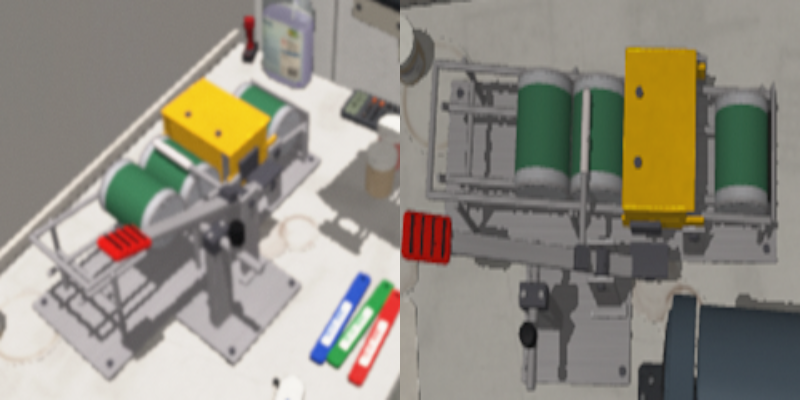

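The knob is back at home (top crop (528,335)), the lever is at rest, the gate is shut, and one can is at the end stop.

```bash
python3 -c "
from plant import bot
print(bot.job_done())"
```

```text
the job is handed in; nothing more can be done
None
```

The job is handed in at about 20 s: one can is at the end stop, the gate was eased shut with the other two cans behind it, and the bolt is pushed home under the lever.

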